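# Set the rotary table to its mark

### The job

Turn the disc of the rotary indexing table until the black index line on it lines up with the one long, wide line of the scale ring round it. Do it by pushing the upright peg on the disc gently sideways with the fingertips, without gripping it, and leave the disc standing there; do not lift or shift any of the loose things on the bench.

Things in the scene. Friction and masses are not known exactly. Their poses are not given: they have to be found in the camera images.
- rotary_table: Rotary indexing table fixed to the bench: round metal base, diameter 224 mm, 30 high, with three small bolt lugs out to radius 127. On it turns a steel disc, radius 80, its face 38 above the bench, with a brass flange (radius 30, top 52 above the bench) fixed in its middle. Origin: on the turning axis at bench level; z up; the long scale line lies along +x.
- dial (a joint): Turning angle of the disc, rad, growing anticlockwise seen from above; index and long line meet at 0 and every whole turn (6.283), so either way leads there. Starts between 0.6 and 5.68; stops at -6.3 and 12.6. No spring: friction (about 0.12 N m, some 2 N at the peg) keeps the disc where it is left, without coasting.
- index_end (a point): Outer end of the index line, at the disc's rim (radius 80 mm, on its face). The index line is the only black line on the disc: radial, 34 long, 5 wide, from radius 45 to the rim.
- long_line (a point): Inner end of the long scale line, fixed, radius 80 mm from the axis, 38 above the bench. The scale ring (radius 82 to 112, on the base) has 24 black lines, one each 15 degrees: 23 short and thin (9 x 2.5 mm), one long and wide (28 x 6 mm). The disc is set when index_end comes here.
- peg_mid (a point): Middle of the peg, half-way up. The peg is a round upright dark steel pin fixed on the disc, diameter 18 mm, 40 high (38 to 78 above the bench), with a flat collar (diameter 24, 3 high) at its foot; it stands 62 mm from the turning axis, opposite the index line (180 degrees).
- pliers: pliers with orange-red handles, 59x182x12 mm, lying on the bench left of the table. A loose bystander: leave it alone. Origin: centre of its underside.
- screwdriver_red: red-handled screwdriver, 29x217x29 mm, lying on the bench at the far left. A loose bystander: leave it alone. Origin: centre of its underside.
- wood_offcut: wooden offcut, 40x140x28 mm, lying on the bench left of the table. A loose bystander: leave it alone. Origin: centre of its underside.
- cast_box: grey cast metal box, 86x86x58 mm, standing to the right behind the table. A loose bystander: leave it alone. Origin: centre of its underside.
- tape_black_0: roll of black tape, diameter 69, 19 high mm, lying to the right in front of the table. A loose bystander: leave it alone. Origin: centre of its underside.
- solder_spool: small blue spool of solder wire, diameter 40, 22 high mm, standing to the left in front of the table. A loose bystander: leave it alone. Origin: centre of its underside.
- spanner: double-ended steel spanner, 27x191x8 mm, lying behind the table. A loose bystander: leave it alone. Origin: centre of its underside.

How it is judged:
By the outcome, as a careful person would: the job done as asked, in the order asked, and still so for the second after the job is handed in, with the robot touching nothing.
It also fails if it takes over 45 s, if anything falls off the work surface, if the arm or the gripper's body presses on something with over 40 N, if the wrist force passes 120 N, or if a joint passes its speed limit or range.

### The arm

A 6-joint arm with a two-finger parallel gripper is mounted at the origin on a cart in front of the work surface, level with it; the furniture and walls round the work are solid. World frame = base frame: x ahead of the robot, y to its left, z up, the work surface at z = 0. Lengths are in m, angles in rad, forces in N, time in s.
With the tool pointing down it reaches from about 0.4 to 0.825 m from the base axis. Payload 7 kg.
Tool frame: the origin (TCP) lies midway between the tips of the shut fingers; the grasp point (between the pads) lies 19 mm behind it; z points along the fingers, y is the line along which they close (so a half turn about z gives the same grasp; the last joint's range is limited). The gripper opens to 88 mm and grips with 3 to 60 N. Pads are 19 mm wide; open, the fingers measure 130 mm over their backs; the gripper's body (78 mm by 193 mm) begins 47 mm behind the grasp point.
Start: joints at [1.417, 0.359, 0.012, 0, -1.224, -0.288], TCP at [0.289, 0.61, 0.227] pointing down, gripper open.
Joint ranges: [-3.07, 3.07], [-1.43, 2.12], [-1.02, 1.25], [-3.03, 1.67], [-3.05, -0], [-3.03, 3.03]. Speed limits (rad/s): [2.39, 2.39, 3.01, 3.14, 3.14, 3.14].

### API

Orientations are given as [roll, pitch, yaw] about the fixed x, y, z axes, in that order (R = Rz(yaw) Ry(pitch) Rx(roll)).
In Python, from station import arm, grab_frame, camera_params, spot_in gives the robot as it stands.
- The arm moves only by the shell command python3 -m jog 'ROWS' [FORCE]. ROWS is JSON, a list that holds one entry, the list of rows, each a list of 7 numbers: the shift along the tool's x, y, z in mm, then the turn, a rotation vector about the tool's x, y, z in rad, then the finger opening in mm, from 0 to 87.6. In form: [[[x, y, z, wx, wy, wz, fingers], ...]]. A call has 1 to 20 rows; each row is the pose to reach, as a shift and turn from the pose commanded when the call began, along the tool's axes at that moment; what a row does not reach only later rows make up. A row lasts 1/8 s, in which the tool goes at most 62.5 mm and 10.7 degrees, less where a joint would pass 70% of its speed; a pose out of reach is approached as far as the arm can. A call with a gripper value outside its range is refused whole. The fingers move at their own pace and stop on an object; FORCE is the grip in N (left out, the last holds). Time passes only in rows, so rows that repeat a pose let the fingers close. It gives the time, the measured TCP pose, the force, the opening and the grip force at its end, in the units of the state.
- arm.get_state(): the state, without advancing time (a new reading comes with each control period).
- grab_frame(name): name is "side" or "top" or "wrist"; returns (picture, depth): 420x560x3 uint8, blue, green, red; 420x560 float32, m along the optical axis (not along the pixel's ray), 0 where there is no reading.
- camera_params(name): a dict with "mtx" (3x3 intrinsics, pixels), "k1" (the pictures are not rectified: a ray, as slopes to the right and down, at radius r is drawn at 1 + k1 r^2 times it, then the intrinsics apply), "R" (3x3) and "t" (3): a world point X has camera coordinates R X + t. Camera axes: x right, y down, z forward; pixel columns grow to the right and rows downward; lengths in m; the calibration is good to about 2 mm. A picture is of the moment at which its call begins: read the wrist's pose just before it. camera_params takes no time and is no camera call; for the wrist camera it gives the pose at the moment of the call.
- arm.job_done(): hands the job in; it is judged then, once.
Trained networks look in the newest picture that a camera, given by its name, has taken for a name from the list of things; names that differ only in an ending like _2 or _b are one class to them, and where a whole thing is asked for, a point or a joint stands for the part that bears it (a point fixed in the world has none). Each returns a list of dicts, best first, with "confidence" (0 to 1); they miss things now and then, are a little off and sometimes report something else, mostly with a low value. They report only what shows in the picture. A call takes as long as a camera call.
- spot_in(query, camera): "uv" ([column, row] in pixels, amid what is visible of it).
The state is a dict: "t": time; "q": joint angles; "qd": joint speeds; "joint_efforts": joint torques, N m; "eef_pos": TCP position; "ee_rot": TCP orientation; "force": force on the tool from outside, world axes, zero at the start; "moment": the same for the moment, N m; "width": finger opening in m; "gripper_force": force on a finger pad.
Only numpy, scipy, OpenCV 4.12 (cv2) and the standard library are available. Lean on these libraries where they do the work, as an engineer would, in place of code of your own. Each camera call takes 0.05 s, during which the arm holds its last target. There are 200 camera calls.

## Working session

There is one attempt and no reset: what is moved stays moved. The work goes in short steps, Python scripts to look and compute and a shell command to move; the robot and the scene stay as the last step left them, time stands still between calls to the robot, and variables do not carry over. Pictures are saved under pics/ and viewed, at most 10 in all, crops included, and the job is handed in when it is done.

```bash
mkdir -p pics; cat > h.py <<'E'
import numpy as np, cv2
from station import arm, grab_frame, camera_params, spot_in
def ray(uv,c):
    p=camera_params(c);M=np.array(p["mtx"]);R=np.array(p["R"]);t=np.array(p["t"])
    d=np.array([(uv[0]-M[0,2])/M[0,0],(uv[1]-M[1,2])/M[1,1]]);x=d.copy()
    for _ in range(20): x=d/(1+p["k1"]*(x@x))
    return -R.T@t, R.T@np.array([x[0],x[1],1])
def at_z(uv,c,z):
    o,d=ray(uv,c); return o+d*(z-o[2])/d[2]
def px(X,c):
    p=camera_params(c);M=np.array(p["mtx"]);v=np.array(p["R"])@X+np.array(p["t"])
    x=v[:2]/v[2];x=x*(1+p["k1"]*(x@x));return M[0,0]*x[0]+M[0,2],M[1,1]*x[1]+M[1,2]
E
python3 - <<'E'
from h import *
im,d=grab_frame("top");cv2.imwrite("pics/top.png",im)
for n,z in [("rotary_table",.038),("index_end",.038),("peg_mid",.058),("long_line",.038),("cast_box",.058)]:
    for r in spot_in(n,"top")[:2]: print(n,r,at_z(r["uv"],"top",z).round(4))
s=arm.get_state();print(s["eef_pos"],s["ee_rot"],s["t"])
E
```

```text
rotary_table {'uv': [319.4, 242.2], 'confidence': 0.97} [ 0.5444 -0.0226  0.038 ]
index_end {'uv': [317.0, 238.1], 'confidence': 0.71} [ 0.5551 -0.0164  0.038 ]
peg_mid {'uv': [315.1, 237.6], 'confidence': 0.92} [ 0.5528 -0.0099  0.058 ]
peg_mid {'uv': [431.6, 290.9], 'confidence': 0.33} [ 0.4214 -0.3024  0.058 ]
cast_box {'uv': [409.3, 186.7], 'confidence': 0.76} [ 0.6921 -0.2569  0.058 ]
cast_box {'uv': [203.8, 285.2], 'confidence': 0.48} [0.4269 0.2702 0.058 ]
[0.28857245 0.61005753 0.22624937] [ 3.14110374e+00 -3.16922727e-05 -4.41851735e-01] 0.3
```

View pics/top.png

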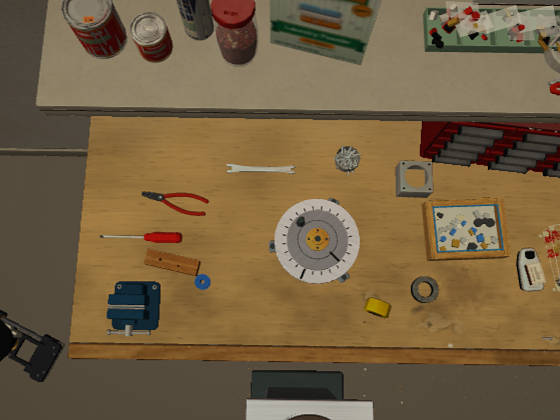

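The top view shows the disc at about (317,239), the peg near (301,222), the index line near (336,256), and what looks like the long line near (303,273). I'll enlarge it and measure.

```bash
python3 - <<'E'
from h import *
im=cv2.imread("pics/top.png");cv2.imwrite("pics/crop.png",cv2.resize(im[190:290,265:370],None,fx=5.5,fy=5.5,interpolation=cv2.INTER_CUBIC))
for n,uv,z in [("c",(317.5,239),.052),("peg",(301,222),.078),("idx",(343,262),.038),("long",(303,274),.038)]: print(n,at_z(uv,"top",z).round(4))
# polar unwrap about fitted white ring
hsv=cv2.cvtColor(im,cv2.COLOR_BGR2HSV);m=((hsv[...,1]<30)&(hsv[...,2]>190)).astype(np.uint8);m[:190]=0;m[290:]=0;m[:,:265]=0;m[:,370:]=0
c=np.array(cv2.findNonZero(m)[:,0]);e=cv2.fitEllipse(cv2.convexHull(c));print(e)
C=at_z(e[0],"top",.036);print("axis",C)
g=cv2.cvtColor(im,cv2.COLOR_BGR2GRAY).astype(np.float32)
for n,r0,r1 in [("long",.085,.108),("idx",.05,.078)]:
    th=np.radians(np.arange(0,360,1.));v=[]
    for a in th:
        v.append(np.mean([cv2.getRectSubPix(g,(1,1),px(C+np.array([r*np.cos(a),r*np.sin(a),0]),"top"))[0,0] for r in np.linspace(r0,r1,8)]))
    v=np.array(v);k=np.argsort(v)[:8];print(n,k,v[k].round(0))
E
```

```text
c [ 0.5503 -0.0165  0.052 ]
peg [0.5889 0.0274 0.078 ]
idx [ 0.4936 -0.0833  0.038 ]
long [0.4611 0.0197 0.038 ]
((312.5934143066406, 243.5837860107422), (69.220458984375, 74.8154067993164), 71.64490509033203)
axis [ 0.54084256 -0.0050226   0.036     ]
long [161 160 162 159 321 163 296 347] [ 70.  82.  88. 112. 115. 117. 117. 120.]Traceback (most recent call last):
  File "<stdin>", line 12, in <module>
  File "h.py", line 11, in px
    p=camera_params(c);M=np.array(p["mtx"]);v=np.array(p["R"])@X+np.array(p["t"])
ValueError: time passes only in moves, steps and waits
```

View pics/crop.png

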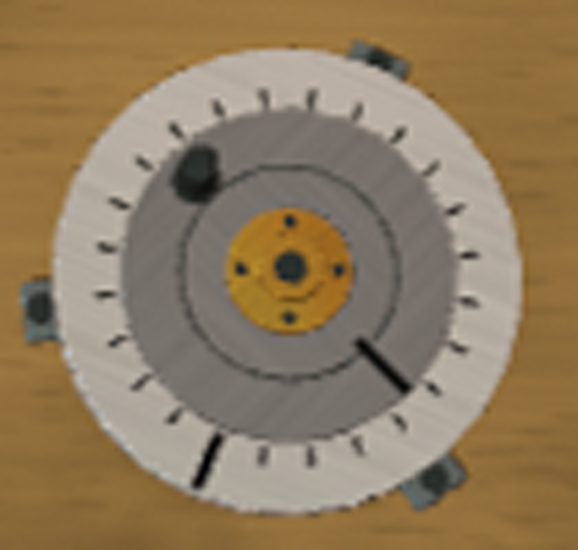

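The enlarged view shows the flange centre at (290,268), the disc centre at about (290,274), the index line from (360,340) to (408,388), the long line from (220,436) to (197,487), and the peg top at about (201,158). Pushing clockwise by about 72° looks right, so next I work out the numbers.

```bash
cat >> h.py <<'E'
def rel(target,yaw):
    "shift in tool axes (mm) and turn from present pose (tool pointing down)"
    s=arm.get_state();p=np.array(s["eef_pos"]);y=s["ee_rot"][2]
    X=np.array([np.cos(y),np.sin(y),0]);Y=np.array([np.sin(y),-np.cos(y),0]);d=(np.array(target)-p)*1000
    return np.array([d@X,d@Y,-d[2]]).round(1),round(-(yaw-y),3)
E
python3 - <<'E'
from h import *
f=lambda x,y,z:at_z(((x+.5)/5.5-.5+265,(y+.5)/5.5-.5+190),"top",z)
C1=f(290,268,.052);C2=f(290,274,.038);print(C1,C2)
C=(C1+C2)/2
an=lambda P:np.degrees(np.arctan2(P[1]-C[1],P[0]-C[0])).round(1)
i=f(408,388,.038);i0=f(360,340,.038);l=f(220,436,.038);l1=f(197,487,.038);pg=f(201,158,.078)
print("C",C,"idx",an(i),an(i0),"long",an(l),an(l1),"peg",pg,an(pg),np.hypot(*(pg-C)[:2]))
ai=np.radians((an(i)+an(i0))/2);pa=ai+np.pi
tg=np.array([np.sin(pa),-np.cos(pa),0]);P=np.array([C[0]+.062*np.cos(pa),C[1]+.062*np.sin(pa),.2])
S=P-.036*tg;yaw=pa-np.pi/2;print(np.degrees(pa),S,yaw,rel(S,yaw))
E
```

```text
[ 0.55208124 -0.01606619  0.052     ] [ 0.55169932 -0.01717466  0.038     ]
C [ 0.55189028 -0.01662042  0.045     ] idx -133.8 -133.0 long 157.4 157.1 peg [0.59851271 0.02713505 0.078     ] 43.2 0.06393897490390309
46.6 [0.56833302 0.05316236 0.2       ] -0.757472895365539 (array([491. , 383.8,  26.2]), np.float64(0.316))
```

```bash
python3 -m jog '[[[25,20,0,0,0,0.02,0],[65,50,3,0,0,0.05,0],[105,80,6,0,0,0.08,0],[145,112,9,0,0,0.1,0],[185,144,12,0,0,0.13,0],[225,175,15,0,0,0.15,0],[265,207,18,0,0,0.18,0],[305,238,20,0,0,0.2,0],[345,270,22,0,0,0.23,0],[385,301,24,0,0,0.25,0],[425,332,26,0,0,0.28,0],[460,360,26,0,0,0.3,0],[482,377,26,0,0,0.316,0],[491,384,26,0,0,0.316,0],[491,384,26,0,0,0.316,0]]]' 10
python3 - <<'E'
from h import *
im,d=grab_frame("wrist");cv2.imwrite("pics/w1.png",im)
for n in ["peg_mid","index_end"]: print(n,[(r,at_z(r["uv"],"wrist",.058).round(4)) for r in spot_in(n,"wrist")[:2]])
s=arm.get_state();print(s["eef_pos"],s["ee_rot"],s["width"],s["q"])
E
```

```text
t: 2.17
eef_pos: [0.5683, 0.0528, 0.2004]
ee_rot: [3.141, 0.0, -0.759]
force: [-0.3, 0.4, 0.8]
width: 0.0003
gripper_force: 0.0
peg_mid [({'uv': [348.6, 146.4], 'confidence': 0.93}, array([ 0.561 , -0.0187,  0.058 ]))]
index_end [({'uv': [344.1, 147.1], 'confidence': 0.8}, array([ 0.5632, -0.0154,  0.058 ])), ({'uv': [346.9, 142.0], 'confidence': 0.25}, array([ 0.5648, -0.0198,  0.058 ]))]
[0.56802301 0.05393482 0.20066492] [-3.14134189e+00  2.14784757e-05 -7.56779397e-01] 0.0005476355669843636 [ 4.37415555e-01  2.06646235e-01 -2.60730910e-01 -1.25687910e-04
 -1.10319389e+00  3.76658014e-01]
```

View pics/w1.png

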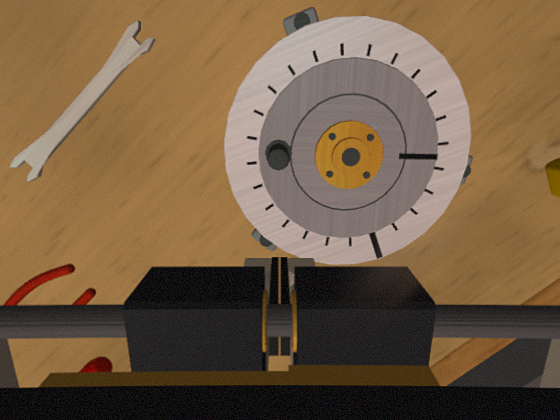

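The wrist view shows the flange centre at (350,156), the peg top at about (278,150), the index line from (400,156) to (438,156), the long line from (371,234) to (380,257), and the shut fingers straight behind the peg. I refine the axis and angles from here.

```bash
python3 - <<'E'
from h import *
f=lambda u,v,z:at_z((u,v),"wrist",z)
C=f(350.5,156.5,.05);Cd=f(349,147,.038);print(C,Cd)
an=lambda P:np.degrees(np.arctan2(P[1]-C[1],P[0]-C[0])).round(1)
i=f(438,156.5,.038);l=f(371.5,234,.038);l1=f(380,257,.038);p=f(277,153,.078)
print(an(i),an(f(400,156,.038)),an(l),an(l1),"peg",p,an(p))
E
```

```text
[ 0.55156241 -0.01461069  0.05      ] [ 0.55605144 -0.01960688  0.038     ]
-134.8 -135.1 156.1 156.9 peg [0.59994323 0.02667161 0.078     ] 40.5
```

```bash
python3 -m jog '[[[0,0,20,0,0,0,0],[0,0,60,0,0,0,0],[0,0,95,0,0,0,0],[0,0,125,0,0,0,0],[0,0,142,0,0,0,0],[0,0,147,0,0,0,0],[0,0,147,0,0,0,0]]]'
cat >> h.py <<'E'
def path(phis,off,z=.053,C=(.5525,-.0165)):
    for f in phis:
        a=np.radians(f);print(f,*rel([C[0]+.062*np.cos(a)-off*np.sin(a),C[1]+.062*np.sin(a)+off*np.cos(a),z],a-np.pi/2))
E
python3 - <<'E'
from h import *
print(arm.get_state()["force"])
path(range(46,-19,-4),.0185)
E
```

```text
t: 3.2
eef_pos: [0.5684, 0.0537, 0.0539]
ee_rot: [-3.141, -0.0, -0.757]
force: [-0.4, -0.3, 0.1]
width: 0.0002
gripper_force: 0.0
[-0.41404075 -0.29679473  0.13178962]
46 [18.8 -0.2  0.9] 0.011
42 [23.2 -1.3  0.9] 0.081
38 [27.7 -2.1  0.9] 0.151
34 [32.2 -2.6  0.9] 0.221
30 [36.7 -2.7  0.9] 0.29
26 [41.2 -2.6  0.9] 0.36
22 [45.7 -2.1  0.9] 0.43
18 [50.1 -1.3  0.9] 0.5
14 [54.5 -0.2  0.9] 0.57
10 [58.8  1.2  0.9] 0.639
6 [63.   2.9  0.9] 0.709
2 [67.1  4.8  0.9] 0.779
-2 [71.   7.1  0.9] 0.849
-6 [74.7  9.6  0.9] 0.919
-10 [78.3 12.4  0.9] 0.989
-14 [81.6 15.4  0.9] 1.058
-18 [84.8 18.7  0.9] 1.128
```

```bash
python3 -m jog '[[[8,0,0,0,0,0,0],[14,0,1,0,0,0,0],[19,0,1,0,0,0.01,0],[23,-1,1,0,0,0.08,0],[27.5,-2,1,0,0,0.15,0],[32,-2.5,1,0,0,0.22,0],[36.5,-2.5,1,0,0,0.29,0],[41,-2.5,1,0,0,0.36,0],[45.5,-2,1,0,0,0.43,0],[50,-1.5,1,0,0,0.5,0],[54.5,0,1,0,0,0.57,0],[59,1,1,0,0,0.64,0],[63,3,1,0,0,0.71,0],[67,5,1,0,0,0.78,0],[71,7,1,0,0,0.85,0],[74.5,9.5,1,0,0,0.92,0],[78,12.5,1,0,0,0.99,0],[80.5,14.5,1,0,0,1.03,0],[80.5,14.5,1,0,0,1.03,0]]]'
python3 - <<'E'
from h import *
im,d=grab_frame("wrist");cv2.imwrite("pics/w2.png",im)
im,d=grab_frame("top");cv2.imwrite("pics/t2.png",cv2.resize(im[190:290,265:370],None,fx=5.5,fy=5.5,interpolation=cv2.INTER_CUBIC))
s=arm.get_state();print(s["q"],s["t"])
E
```

```text
t: 5.58
eef_pos: [0.6169, -0.0132, 0.0526]
ee_rot: [-3.142, -0.0, -1.788]
force: [-0.2, 0.5, 0.0]
width: 0.0006
gripper_force: 0.1
[ 2.95152729e-01  4.24156304e-01 -3.27245602e-01  2.76492655e-04
 -8.19470784e-01 -5.11524716e-01] 5.675
```

View pics/w2.png

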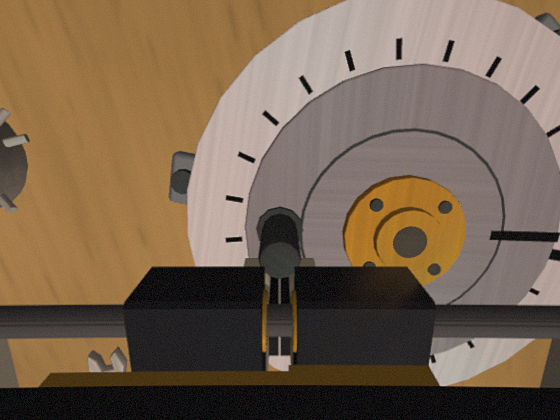

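View pics/t2.png

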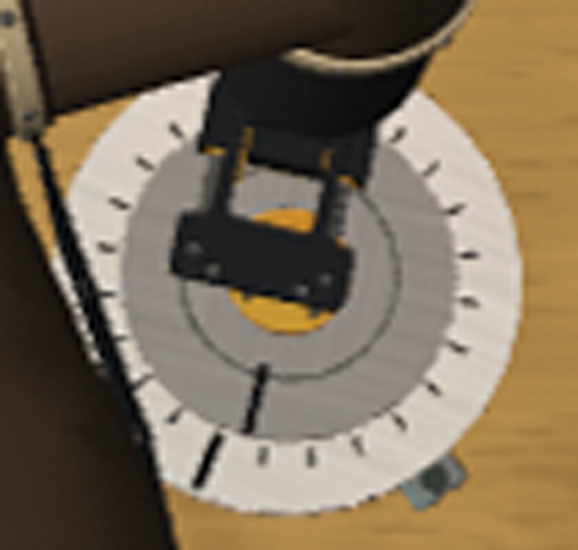

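The peg is against the fingertips and centred on them. In the top crop the index line runs from (264,366) to (247,432) and the long line from (220,436) to (197,487), leaving about 9°. I write a sub-pixel measurement.

```bash
cat >> h.py <<'E'
def gap(im,cam="top",C=(.5525,-.0165),ig=(140,160)):
    p=camera_params(cam);M=np.array(p["mtx"]);R=np.array(p["R"]);t=np.array(p["t"])
    g=255-cv2.cvtColor(im,cv2.COLOR_BGR2GRAY).astype(np.float32);out=[]
    for r0,r1,(a0,a1) in [(.05,.077,ig),(.093,.107,(150,164))]:
        th=np.arange(a0,a1,.2);r=np.linspace(r0,r1,25);A,Rr=np.meshgrid(np.radians(th),r)
        W=np.stack([C[0]+Rr*np.cos(A),C[1]+Rr*np.sin(A),np.full_like(A,.038)],-1).reshape(-1,3)
        uv=cv2.projectPoints(W,cv2.Rodrigues(R)[0],t,M,np.array([p["k1"],0,0,0.]))[0].reshape(*A.shape,2).astype(np.float32)
        v=cv2.remap(g,uv[...,0],uv[...,1],cv2.INTER_LINEAR).mean(0);w=np.clip(v-np.median(v)-.3*(v.max()-np.median(v)),0,None)
        out.append((w@th/w.sum()).round(2))
    return out,"remaining cw (deg)",out[0]-out[1]
E
python3 - <<'E'
from h import *
im,d=grab_frame("top")
for C in [(.5525,-.0165),(.5517,-.0172),(.552,-.0155)]: print(gap(im,C=C,ig=(158,178)))
path(range(-14,-26,-1),.0185)
E
```

```text
([np.float64(165.49), np.float64(157.04)], 'remaining cw (deg)', np.float64(8.450000000000017))
([np.float64(164.7), np.float64(156.5)], 'remaining cw (deg)', np.float64(8.199999999999989))
([np.float64(166.25), np.float64(157.46)], 'remaining cw (deg)', np.float64(8.789999999999992))
-14 [ 0.5 -0.5 -0.4] 0.028
-15 [ 1.6 -0.8 -0.4] 0.046
-16 [ 2.7 -1.  -0.4] 0.063
-17 [ 3.8 -1.3 -0.4] 0.08
-18 [ 4.9 -1.5 -0.4] 0.098
-19 [ 6.  -1.7 -0.4] 0.115
-20 [ 7.1 -1.9 -0.4] 0.133
-21 [ 8.2 -2.  -0.4] 0.15
-22 [ 9.4 -2.2 -0.4] 0.168
-23 [10.5 -2.3 -0.4] 0.185
-24 [11.6 -2.4 -0.4] 0.203
-25 [12.7 -2.5 -0.4] 0.22
```

```bash
python3 -m jog '[[[2,-0.5,0,0,0,0.03,0],[4,-0.9,0,0,0,0.06,0],[6,-1.2,0,0,0,0.09,0],[7.5,-1.4,0,0,0,0.12,0],[7.5,-1.4,0,0,0,0.12,0]]]'
python3 - <<'E'
from h import *
im,d=grab_frame("top");
for C in [(.5525,-.0165),(.5517,-.0172),(.552,-.0155)]: print(gap(im,C=C,ig=(150,170)))
E
```

```text
t: 6.35
eef_pos: [0.6167, -0.0206, 0.0526]
ee_rot: [-3.141, -0.0, -1.908]
force: [0.8, 0.9, -0.4]
width: 0.0002
gripper_force: 0.6
([np.float64(158.86), np.float64(157.04)], 'remaining cw (deg)', np.float64(1.8200000000000216))
([np.float64(158.0), np.float64(156.5)], 'remaining cw (deg)', np.float64(1.5))
([np.float64(159.54), np.float64(157.46)], 'remaining cw (deg)', np.float64(2.079999999999984))
```

```bash
python3 -m jog '[[[1,-0.2,0,0,0,0.015,0],[1.6,-0.3,0,0,0,0.025,0],[1.6,-0.3,0,0,0,0.025,0]]]'
sed -i 's/(.05,.077,ig),(.093,.107,(150,164))/(.062,.077,ig),(.085,.100,(150,164))/' h.py
python3 - <<'E'
from h import *
im,d=grab_frame("top");
for C in [(.5525,-.0165),(.5517,-.0172),(.552,-.0155)]: print(gap(im,C=C,ig=(148,168)))
cv2.imwrite("pics/t3.png",cv2.resize(im[245:290,280:340],None,fx=12,fy=12,interpolation=cv2.INTER_CUBIC))
E
```

```text
t: 6.78
eef_pos: [0.6165, -0.022, 0.0527]
ee_rot: [-3.141, 0.0, -1.933]
force: [1.6, -0.1, -0.1]
width: 0.0009
gripper_force: 1.0
([np.float64(157.57), np.float64(156.99)], 'remaining cw (deg)', np.float64(0.5799999999999841))
([np.float64(156.78), np.float64(156.4)], 'remaining cw (deg)', np.float64(0.37999999999999545))
([np.float64(158.16), np.float64(157.43)], 'remaining cw (deg)', np.float64(0.7299999999999898))
```

View pics/t3.png

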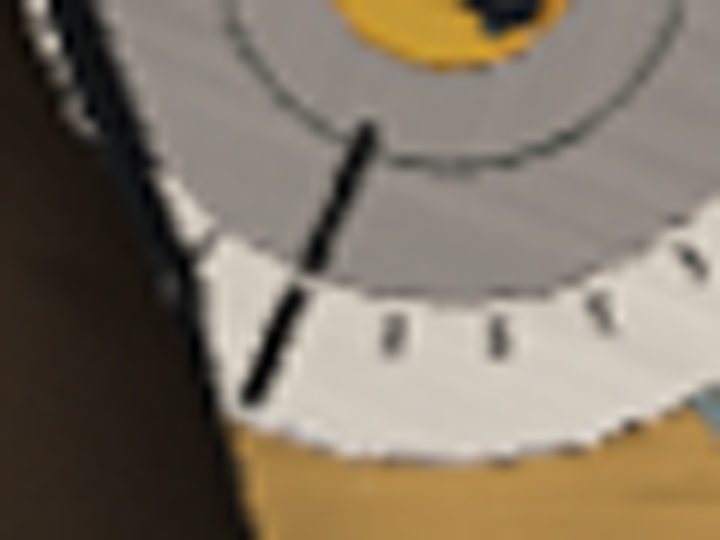

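The index line, (365,130) to (312,268), nearly continues into the long line, (300,295) to (250,398), with about 0.5° left. One small nudge, then I back off and raise the arm.

```bash
python3 -m jog '[[[0.3,-0.05,0,0,0,0.005,0],[0.6,-0.1,0,0,0,0.01,0],[0.6,-0.1,0,0,0,0.01,0],[-4,0,0,0,0,0,0],[-14,0,0,0,0,0,0],[-18,0,-20,0,0,0,0],[-18,0,-60,0,0,0,0],[-18,0,-105,0,0,0,0],[-18,0,-130,0,0,0,0],[-18,0,-130,0,0,0,0]]]'
python3 - <<'E'
from h import *
im,d=grab_frame("top");
for C in [(.5525,-.0165),(.5517,-.0172),(.552,-.0155)]: print(gap(im,C=C,ig=(148,168)))
im,d=grab_frame("wrist");cv2.imwrite("pics/w4.png",im)
E
```

```text
t: 8.07
eef_pos: [0.6238, -0.0045, 0.1851]
ee_rot: [-3.138, 0.002, -1.932]
force: [-0.3, 0.5, -0.4]
width: 0.0008
gripper_force: 0.0
([np.float64(157.03), np.float64(156.99)], 'remaining cw (deg)', np.float64(0.03999999999999204))
([np.float64(156.24), np.float64(156.4)], 'remaining cw (deg)', np.float64(-0.1599999999999966))
([np.float64(157.63), np.float64(157.44)], 'remaining cw (deg)', np.float64(0.18999999999999773))
```

View pics/w4.png

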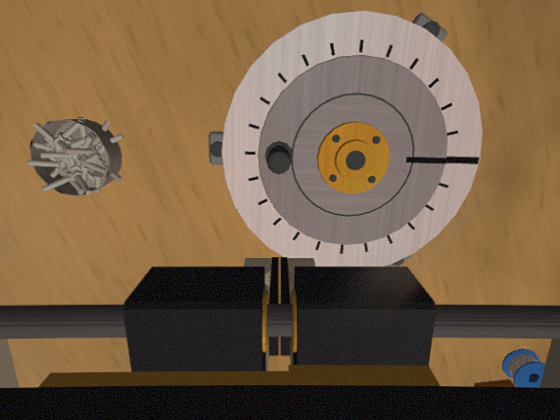

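The wrist view shows the index line and the long line as one straight line from (407,160) to (478,160), and the arm is clear. I hand the job in.

```bash
python3 -c "
from station import arm
print(arm.job_done())"
```

```text
the job is handed in; nothing more can be done
None
```

The disc is set: the index line meets the long scale line to within about 0.2° in the top view, the arm is clear of the table, no loose item was touched, and the job was handed in after about 8 s of robot time.

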